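Tip the bead tray into the bead box and shut the lid

ROBOT

A 6-joint arm with a two-finger parallel gripper is mounted at the origin on the work surface. World frame = base frame: x ahead of the robot, y to its left, z up, the work surface at z = 0. Lengths are in mm, angles in degrees, forces in N, time in s.
With the tool pointing down it reaches from about 350 to 850 mm from the base axis. Payload 8.1 kg.
Tool frame: the origin (TCP) lies on the centre line of the jaws, within the pads' length; the fingertips stand 19 mm ahead of it and the grasp point (between the pads) is the TCP (r.tip_reach is the z of the fingertips in the tool frame, in mm); z points along the fingers, y is the line along which they close (so a half turn about z gives the same grasp; the last joint's range is limited). The gripper opens to 85 mm and grips with 20 to 120 N. Pads are 22 mm wide; open, the fingers measure 114 mm over their backs; the gripper's body (76 mm by 85 mm) begins 54 mm behind the grasp point. The pads swing forward as they close: fully open they stand 13 mm farther back than shut.
Start: joints at [-78.69, 7.471, 85.268, -0, 87.261, -4.893], TCP at [167.448, -576.166, 250.292] pointing down, gripper open.
Joint ranges: [-169.43, 169.43], [-51.17, 129.36], [1.28, 143.12], [-76.62, 256.62], [0, 156.53], [-152.29, 152.29]. Speed limits (degrees/s): [136.94, 136.94, 159.86, 180, 180, 180].

INTERFACE

Orientations are given as [roll, pitch, yaw] about the fixed x, y, z axes, in that order (R = Rz(yaw) Ry(pitch) Rx(roll)).
In Python, from bench import r gives the robot as it stands. The module is installed in compiled form; this text tells all that it offers.
- The arm moves only by the shell command python3 -m handwheel 'ROWS' [FORCE]. ROWS is JSON, a list of rows, each a list of 7 numbers: the shift along the tool's x, y, z in m, then the turn, a rotation vector about the tool's x, y, z in degrees, then the finger opening in m, from 0 to 0.0854. In form: [[tx, ty, tz, ax, ay, az, claw], ...]. A call has 1 to 8 rows; each row shifts and turns the commanded pose from where the row before left it, along the tool's axes as they then stand; what a row does not reach is not made up. A row lasts 1/12 s, in which the tool goes at most 41.7 mm and 7.16 degrees, less where a joint would pass 70% of its speed; a pose out of reach is approached as far as the arm can. A call with a gripper value outside its range is refused whole. The fingers move at their own pace and stop on an object; FORCE is the grip in N (left out, the last holds). Time passes only in rows, so rows that do not move let the fingers close. It gives the time, the measured TCP pose, the force, the opening and the grip force at its end, in the units of the state.
- r.sense(): the state, without advancing time (a new reading comes with each control period).
- r.snapshot(name): name is "side" or "top"; returns (picture, depth): 400x640x3 uint8, blue, green, red; 400x640 float32, mm along the optical axis (not along the pixel's ray), 0 where there is no reading.
- r.calibration(name): a dict with "vfov" (degrees; the focal length in pixels is half the picture's height over the tangent of half this angle, whatever the lens; pixels are square), "cx", "cy" (the principal point, pixels), "rvec" (rotation vector, rad) and "tvec" (3), from world to camera coordinates, as OpenCV has them. Camera axes: x right, y down, z forward; pixel columns grow to the right and rows downward; lengths in mm; the calibration is good to about 2 mm. A picture is of the moment at which its call begins. calibration takes no time and is no camera call.
- r.hand_in(): hands the job in; it is judged then, once.
The state is a dict: "time": time; "joint_pos": joint angles; "qd": joint speeds; "joint_efforts": joint torques, N m; "tool_pos": TCP position; "tcp_rot": TCP orientation; "ft_force": force on the tool from outside, world axes, zero at the start; "wrist_torque": the same for the moment, N m; "finger_gap": finger opening in mm; "grip_force": force on a finger pad.
Only numpy, scipy, OpenCV 4.12 (cv2) and the standard library are available. Lean on these libraries where they do the work, as an engineer would, in place of code of your own. Each camera call takes 0.05 s, during which the arm holds its last target. There are 200 camera calls.

TASK

Pick up the aluminium tray by its leaning back plate and tip all five wooden beads out of it into the open plywood box. Set the empty tray back down flat and upright in the middle of the cork mat, and swing the box's lid fully shut. Leave the mug, the round tin and the phone where they are.

Things in the scene. Friction and masses are not known exactly. Their poses are not given: they have to be found in the camera images.
- tray: aluminium tray, 0.22 kg, on the mat. Origin: centre of underside, z up. Floor 3 mm thick, x -60 to 50 mm, 110 mm wide; the front (-x) slopes up 26 degrees as a pouring lip, ending at x -90, z 15 mm, no wall across it. Side walls 32 mm high. At the back a flat grip plate, 8 mm thick, 110 wide, 92 long, leans outward (+x) 32 degrees from vertical; top edge at x 99, z 80 mm
- tray_grip (a point): point in the middle of the grip plate's thickness and width, 14 mm below its top edge along the slope (in the tray's frame at x = 91 mm, z = 69 mm); axes as the tray's. Pinch the plate across its 8 mm thickness, the tool leaned along the plate
- tray_lip (a point): middle of the front edge of the tray's pouring lip (in the tray's frame at x = -90 mm, z = 15 mm)
- mat: flat cork mat, 220 (x) x 250 (y) x 3 mm, fixed to the desk; origin at the centre of its underside
- box: plywood box, fixed to the desk, open at the top: outside 150 (x) x 180 (y) x 85 mm high, walls and floor 6 mm; origin at the centre of its underside, z up. Its lid is hinged along its +x rim and stands open at the start
- box_lid (a joint): angle of the box's hinged lid in rad: 0 = shut flat on the box, pi/2 = standing upright, greater = leaning back away from the box (stop at 1.9). A stiff hinge: it stays where it is left and can be pushed shut
- box_lid_hinge (a point): middle of the lid's hinge line, above the box's +x rim; the hinge line runs along the box's y
- box_lid_handle (a point): grip point of the small steel knob on the lid's outer face, near its free edge. The plywood lid is 8 mm thick, as long and wide as the box (150 x 180 mm)
- mug: steel mug standing on the desk, 76 mm across, 88 mm high, handle to its +y; origin at the centre of its underside; bystander
- tin: low round brass-coloured tin, 120 mm across, 47 mm high; origin at the centre of its underside; bystander
- phone: black phone lying on the desk, 150 (x) x 74 (y) x 9 mm; origin at the centre of its underside; bystander
- bead0: round wooden bead with a dark bore, 26 mm in diameter, 11 g, lying in the tray at the start; origin at its centre
- bead1: round wooden bead with a dark bore, 26 mm in diameter, 11 g, lying in the tray at the start; origin at its centre
- bead2: round wooden bead with a dark bore, 26 mm in diameter, 11 g, lying in the tray at the start; origin at its centre
- bead3: round wooden bead with a dark bore, 26 mm in diameter, 11 g, lying in the tray at the start; origin at its centre
- bead4: round wooden bead with a dark bore, 26 mm in diameter, 11 g, lying in the tray at the start; origin at its centre
Not all that is in view belongs to the job. What is shaped like the bead4 but red is not meant. Leave any orange look-alike of the bead0 alone.

How it is judged (in metres and radians):
On the way, in this order (a step that is already met when the one before it is completed fails the run):
1. the tray is tipped by more than 20 degrees with its lip over or beside the box (lip within 160 mm of the box's centre, seen from above) (angle between tray's own z axis and vertical above 0.35 rad and horizontal distance between tray_lip and box below 0.16 m), for 0.02 s.
2. all five beads are inside the box (x of bead0 in the frame of box between -0.072 and 0.072 m and y of bead0 in the frame of box between -0.087 and 0.087 m and z of bead0 in the frame of box between 0 and 0.082 m and x of bead1 in the frame of box between -0.072 and 0.072 m and y of bead1 in the frame of box between -0.087 and 0.087 m and z of bead1 in the frame of box between 0 and 0.082 m and x of bead2 in the frame of box between -0.072 and 0.072 m and y of bead2 in the frame of box between -0.087 and 0.087 m and z of bead2 in the frame of box between 0 and 0.082 m and x of bead3 in the frame of box between -0.072 and 0.072 m and y of bead3 in the frame of box between -0.087 and 0.087 m and z of bead3 in the frame of box between 0 and 0.082 m and x of bead4 in the frame of box between -0.072 and 0.072 m and y of bead4 in the frame of box between -0.087 and 0.087 m and z of bead4 in the frame of box between 0 and 0.082 m), for 0.2 s.
At the end, for the whole second after the job is handed in: All five beads lie at rest inside the box, the lid is shut (within 0.07 rad), and the empty tray rests flat and upright (within 0.06 rad, on the surface) on the cork mat with its origin within 55 mm of the mat's centre (all of step 2 and linear speed of each of bead0, bead1, bead2, bead3, bead4 below 0.1 m/s and value of joint box_lid below 0.07 rad and horizontal distance between tray and mat below 0.055 m and angle between tray's own z axis and vertical below 0.06 rad and height (world z) of tray below 0.008 m and linear speed of tray below 0.02 m/s); the robot touches nothing.
It fails at once if the mug is moved by more than 30 mm (distance of mug from where it was at the start of the episode above 0.03 m).
It fails at once if the round tin is moved by more than 30 mm (distance of tin from where it was at the start of the episode above 0.03 m).
It fails at once if the phone is moved by more than 30 mm (distance of phone from where it was at the start of the episode above 0.03 m).
It also fails if it takes over 66 s, if anything falls off the work surface, if the arm or the gripper's body presses on something with over 40 N, if the wrist force passes 120 N, or if a joint passes its speed limit or range.

## Working session

There is one attempt and no reset: what is moved stays moved. The work goes in short steps, Python scripts to look and compute and a shell command to move; the robot and the scene stay as the last step left them, time stands still between calls to the robot, and variables do not carry over. Pictures are saved under pics/ and viewed, at most 13 in all, crops included, and the job is handed in when it is done.

```bash
mkdir -p pics; cat > h.py <<'E'
import numpy as np, cv2
from bench import r
from scipy.spatial.transform import Rotation as R
def cam(n):
    c=r.calibration(n); f=200/np.tan(np.radians(c['vfov']/2))
    K=np.array([[f,0,c['cx']],[0,f,c['cy']],[0,0,1]]); M=cv2.Rodrigues(np.array(c['rvec'],float))[0]
    return K,M,np.array(c['tvec'],float).reshape(3)
def cloud(n,d):
    K,M,t=cam(n); v,u=np.mgrid[0:400,0:640]
    P=np.stack([(u-K[0,2])/K[0,0]*d,(v-K[1,2])/K[1,1]*d,d],-1)
    W=(P-t)@M; W[d==0]=np.nan; return W
E
python3 - <<'E'
from h import *
for n in("side","top"):
    p,d=r.snapshot(n); cv2.imwrite(f"pics/{n}0.png",p); np.savez(f"{n}0.npz",p=p,d=d)
    K,M,t=cam(n); print(n,K[0,0],r.calibration(n),"campos",-M.T@t, (d==0).mean())
print(r.sense())
E
```

```text
side 379.25028745273977 {'vfov': 55.61040402714753, 'cx': 328.0867696821327, 'cy': 202.13524283408069, 'rvec': array([ 0.68846953, -2.60795709,  1.12491053]), 'tvec': array([468.10712685, 269.96080734, 669.565573  ])} campos [245.28153874 492.50802994 661.50886877] 0.0041484375
top 477.17023569366506 {'vfov': 45.48078294429553, 'cx': 319.54175980206014, 'cy': 200.43275255370293, 'rvec': array([ 2.14400218, -2.14727252,  0.16048263]), 'tvec': array([  18.68688143,  545.64822077, 1000.43479286])} campos [ 392.72777137   19.85957318 1069.72961541] 0.00421875
{'time': 0.1, 'joint_pos': array([-7.86907406e+01,  7.51142191e+00,  8.53235549e+01, -1.25172222e-03,
        8.72620115e+01, -4.89358673e+00]), 'qd': array([ 0.03498642, -0.07480889, -0.10025564,  0.12375818, -0.07169988,
       -0.04039675]), 'joint_efforts': array([ 9.65095933e-04, -5.70953214e+01, -5.01941299e+01, -3.61366574e-04,
        8.18056025e-03, -2.22783029e-05]), 'tool_pos': array([ 167.33973992, -575.70315972,  249.3376895 ]), 'tcp_rot': array([-1.79903259e+02, -7.02798804e-03,  1.62029010e+01]), 'ft_force': array([ 0.29178918,  0.52228344, -0.29622332]), 'wrist_torque': array([ 0.02395273, -0.01351907, -0.07259628]), 'grip_force': 0.0, 'finger_gap': 85.98888275977166}
```

View pics/top0.png

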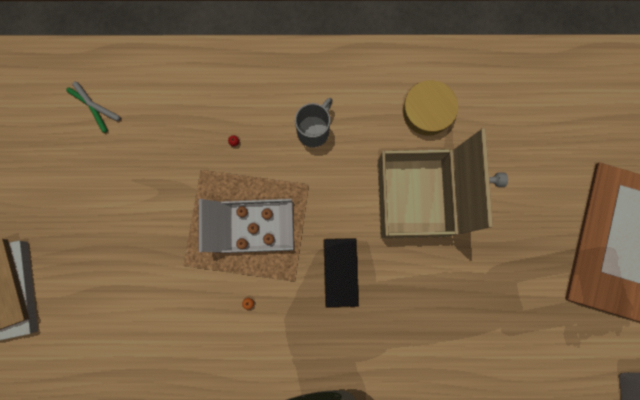

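View pics/side0.png

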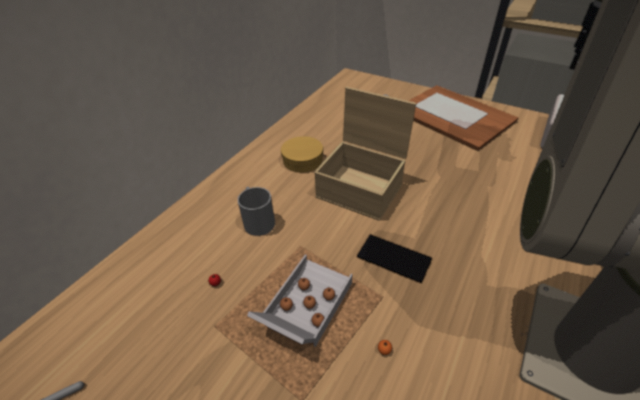

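Top view: the tray is at about (247,227), with its grip plate on the left and its lip on the right towards the box at (420,193). The lid hinge is on the box's right side and the knob is at (501,180). There are five tan beads in the tray: (242,212), (267,214), (253,229), (241,244), (268,239). The look-alikes are outside it, red at (234,141) and orange at (248,303). The mug is at (313,122), the tin at (431,107) and the phone at (341,272).

```bash
cat > m.py <<'E'
from h import *
D={n:np.load(n+"0.npz") for n in("side","top")}
W={n:cloud(n,D[n]['d']) for n in D}
def rect(P):
    (c,s,a)=cv2.minAreaRect(P[:,:2].astype(np.float32)); return np.round(c,1),np.round(s,1),round(a,1)
for n in D:
    w=W[n].reshape(-1,3); hsv=cv2.cvtColor(D[n]['p'],cv2.COLOR_BGR2HSV).reshape(-1,3)
    x,y,z=w.T
    def sel(a,b,c,d,z0,z1): return w[(x>a)&(x<b)&(y>c)&(y<d)&(z>z0)&(z<z1)]
    print(n,"desk z",np.nanmedian(sel(300,700,-50,0,-20,20)[:,2]))
    t=sel(230,460,70,330,12,110); print(" tray",rect(t),t[:,2].max(), "n",len(t))
    # plate plane
    top=t[t[:,2]>45]; 
    if len(top)>20:
        c=top.mean(0); u,s,v=np.linalg.svd(top-c); print(" plate c",c.round(1),"normal",v[2].round(3),"rms",(s[2]/len(top)**.5).round(2),"dir",v[0].round(3), "lean",np.degrees(np.arcsin(abs(v[2][2]))).round(1))
        hi=t[t[:,2]>72]; print(" plate top",hi.mean(0).round(1),hi.min(0).round(1),hi.max(0).round(1))
    b=sel(320,560,-340,-100,78,92); print(" boxrim",rect(b),np.median(b[:,2]),len(b))
    l=sel(280,600,-500,-250,100,300); c=l.mean(0); u,s,v=np.linalg.svd(l-c); print(" lid",c.round(1),"n",v[2].round(3),l.min(0).round(),l.max(0).round())
    for nm,q in (("mug",sel(480,640,-40,90,30,120)),("tin",sel(500,680,-300,-140,25,60)),("phone",sel(150,340,-110,20,5,15))):
        print(nm,rect(q),q[:,2].max().round() if len(q) else 0)
# specific pixels
for u,v in [(195,225),(205,205),(215,240),(222,228),(293,227),(247,185),(247,270),(501,180),(493,180),(420,193)]:
    print((u,v),W['top'][v,u].round(1))
# mat by colour (top): 
p=D['top']['p'][160:290,175:320]; hsv=cv2.cvtColor(p,cv2.COLOR_BGR2HSV)
cv2.imwrite("pics/crop0.png",np.hstack([cv2.resize(D['top']['p'][160:290,175:320],None,fx=2.8,fy=2.8,interpolation=2),cv2.resize(D['top']['p'][160:290,375:520],None,fx=2.7,fy=2.8,interpolation=2)])[:, :800])
E
python3 m.py
```

```text
side desk z 0.689013361324843
 tray (array([385.5, 172.2]), array([192.4, 148.9]), 90.0) 85.95933891365594 n 1037
 plate c [444.4 256.5  72.8] normal [ 0.049  0.804 -0.592] rms 2.21 dir [-0.118 -0.584 -0.803] lean 36.3
 plate top [445.4 262.7  81.4] [432.6 253.3  72.1] [460.  268.4  86. ]
 boxrim (array([ 513.4, -193.5]), array([ 96. , 159.6]), 1.2) 83.43967380355339 430
 lid [ 531.3 -273.   171.9] n [ 0.02  -0.997 -0.075] [ 467. -323.  100.] [ 600. -264.  237.]
mug (array([547.2,  85.3]), array([3.6, 8.5]), 2.4) 37.0
tin (array([ 596.4, -240.9]), array([176.7,  88.1]), 38.1) 60.0
phone (array([327.6, -29.3]), array([25.7, 74.6]), 1.3) 11.0
top desk z 2.5159473969013404
 tray (array([386.1, 172. ]), array([191.3, 147. ]), 89.7) 89.87066040109279 n 806
 plate c [447.1 251.6  68.9] normal [-0.05   0.831 -0.554] rms 1.8 dir [-0.029  0.553  0.833] lean 33.6
 plate top [446.8 259.2  80.6] [434.2 250.5  72. ] [459.9 267.3  89.9]
 boxrim (array([ 514.1, -192.4]), array([ 93.6, 152.7]), 0.8) 85.15494635065156 529
 lid [ 535.7 -276.7  183.7] n [-0.03  -0.989 -0.142] [ 469. -325.  100.] [ 600. -265.  239.]
mug (array([548.5,  84.8]), array([9. , 2.5]), 87.1) 37.0
tin (array([ 599.8, -234.8]), array([184.6,  90.9]), 40.8) 60.0
phone (array([246.1, -45. ]), array([129. , 186.8]), 89.9) 15.0
(195, 225) [496.  297.4   2. ]
(205, 205) [530.8 258.3  77.3]
(215, 240) [459.1 240.7  51.8]
(222, 228) [486.2 230.   34.5]
(293, 227) [491.3  77.5   0.8]
(247, 185) [587.1 182.6   1.6]
(247, 270) [395.9 178.3   3.8]
(501, 180) [ 556.4 -311.8  217.5]
(493, 180) [ 558.1 -300.5  208.9]
(420, 193) [ 567.4 -209.2    6.4]
```

View pics/crop0.png

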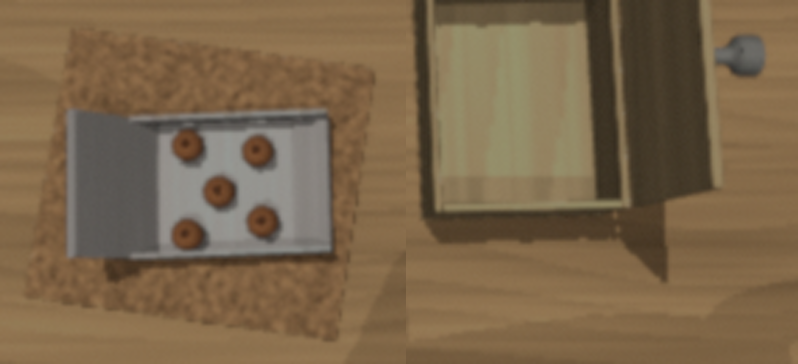

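The crop shows five tan beads inside the tray and a mat turned about 7° from the tray. My windows cut x off too early, so I'll re-measure with wider ones.

```bash
cat > m2.py <<'E'
from h import *
D={n:np.load(n+"0.npz") for n in("side","top")}
W={n:cloud(n,D[n]['d']) for n in D}
def rect(P):
    (c,s,a)=cv2.minAreaRect(P[:,:2].astype(np.float32)); return np.round(c,1),np.round(s,1),round(a,1)
def ray(n,u,v,z):
    K,M,t=cam(n); d=M.T@np.linalg.solve(K,[u,v,1]); o=-M.T@t; return o+d*(z-o[2])/d[2]
mc=[ray('top',175+a/2.8,160+b/2.8,3) for a,b in [(70,28),(376,68),(340,340),(25,298)]]
print("mat corners",np.round(mc,1)[:,:2].tolist(),"centre",np.mean(mc,0).round(1), [np.linalg.norm(mc[i]-mc[(i+1)%4]).round() for i in range(4)])
for n in D:
    w=W[n].reshape(-1,3); x,y,z=w.T
    def sel(a,b,c,d,z0,z1): return w[(x>a)&(x<b)&(y>c)&(y<d)&(z>z0)&(z<z1)]
    print(n)
    t=sel(420,570,70,300,12,110); print(" tray",rect(t),t[:,2].max(), "n",len(t))
    top=t[(t[:,2]>42)]
    c=np.median(top,0)
    for k in range(3):
        u,s,v=np.linalg.svd(top-c); e=abs((top-c)@v[2]); top=top[e<4]; c=top.mean(0)
    nn=v[2]*np.sign(v[2][1]); print(" plate c",c.round(1),"n",nn.round(3),"lean",np.degrees(np.arcsin(-nn[2])).round(1),"yaw",np.degrees(np.arctan2(-nn[0],nn[1])).round(1),"rms",(s[2]/len(top)**.5).round(2))
    print(" plate x range",np.percentile(top[:,0],[1,99]).round(1),"y",np.percentile(top[:,1],[1,99]).round(1),"z",np.percentile(top[:,2],[1,99]).round(1))
    b=sel(430,680,-320,-90,78,92); print(" boxrim",rect(b),np.median(b[:,2]),len(b))
    l=sel(430,680,-500,-250,100,300); print(" lid",l.min(0).round(),l.max(0).round())
    l=l[l[:,1]>-300]; c=np.median(l,0)
    for k in range(4):
        u,s,v=np.linalg.svd(l-c); l=l[abs((l-c)@v[2])<5]; c=l.mean(0)
    print("  plane",c.round(1),v[2].round(3),np.percentile(l,[1,99],axis=0).round().tolist())
    kn=sel(500,620,-500,-313,150,300); print(" knob",kn.mean(0).round(1),kn.min(0).round(),kn.max(0).round(),len(kn))
    for nm,q in (("mug",sel(620,780,-40,80,30,120)),("tin",sel(640,820,-310,-150,25,60)),("phone",sel(300,500,-80,20,6,15))):
        print(nm,rect(q) if len(q) else 0,q[:,2].max().round() if len(q) else 0)
# tray outline edges by pixels in crop at known heights (top)
for a,b,z in [(330,110,18),(332,250,18),(68,110,83),(68,257,83),(160,120,5)]: print("px",ray('top',175+a/2.8,160+b/2.8,z).round(1))
for a,b in [(740,55)]: print("knob",ray('top',375+(a-406)/2.7,160+b/2.8,215).round(1))
E
python3 m2.py
```

```text
mat corners [[621.8, 290.3], [588.3, 41.0], [370.8, 69.0], [404.0, 318.2]] centre [496.2 179.6   3. ] [np.float64(252.0), np.float64(219.0), np.float64(251.0), np.float64(220.0)]
side
 tray (array([490.9, 173.7]), array([111.9, 192.8]), 2.1) 86.87853015677565 n 2686
 plate c [483.3 255.8  71.6] n [-0.024  0.816 -0.577] lean 35.3 yaw 1.7 rms 1.42
 plate x range [433.1 541.1] y [235.9 268.5] z [42.8 86.2]
 boxrim (array([ 555.6, -192.4]), array([180.7, 159.4]), 1.4) 83.40551119516122 800
 lid [ 467. -323.  100.] [ 648. -263.  237.]
  plane [ 553.5 -272.4  171.4] [-0.019  0.997  0.071] [[468.0, -280.0, 102.0], [645.0, -265.0, 234.0]]
 knob [ 556.5 -319.4  215. ] [ 551. -323.  214.] [ 561. -317.  216.] 5
mug (array([713.3,  28.1]), array([76.8, 90.3]), 20.6) 89.0
tin (array([ 725., -227.]), array([121.3, 188.4]), 82.1) 60.0
phone (array([389.5, -27.2]), array([149.8,  76.3]), 1.1) 12.0
top
 tray (array([492. , 173.2]), array([110.4, 191. ]), 2.1) 89.87066040109279 n 2878
 plate c [488.5 251.1  66.1] n [-0.032  0.841 -0.54 ] lean 32.7 yaw 2.2 rms 1.42
 plate x range [435.3 542.8] y [234.7 267. ] z [42.5 87.3]
 boxrim (array([ 557.8, -191.5]), array([180.9, 152.6]), 1.1) 85.08670251816142 1046
 lid [ 469. -325.  100.] [ 650. -264.  239.]
  plane [ 557.1 -272.5  179.6] [-0.02   0.997  0.079] [[470.0, -282.0, 101.0], [647.0, -266.0, 238.0]]
 knob [ 557.8 -318.5  212.9] [ 546. -325.  200.] [ 574. -313.  221.] 92
mug (array([724.8,  32. ]), array([ 74.5, 101.5]), 83.9) 92.0
tin (array([ 725.1, -225.8]), array([118.6, 191.6]), 80.2) 60.0
phone (array([407.6, -29.6]), array([ 85.5, 186.5]), 86.9) 15.0
px [551.7  77.3  18. ]
px [440.7  75.   18. ]
px [542.1 269.3  83. ]
px [432.9 265.5  83. ]
px [545.7 214.7   5. ]
knob [ 557.6 -308.6  215. ]
```

Both views agree (mm):

| Item | Measured | Check |
|---|---|---|
| Tray origin | about (491.5, 167), yaw 92° | within 14 mm of the mat centre |
| Mat centre | (496, 180) | 251 x 220, as given |
| Grip point | (488, 258, 72) | plate lean 33–35° measured, 32° stated |
| Box centre | (557, -192) | rim 84, size 181 x 153 |
| Lid | leans back about 4.5°, knob at (557, -315, 214) | fits the text |

The next script works out the rows.

```bash
cat > plan.py <<'E'
from h import *
from scipy.spatial.transform import Slerp
def pose():
    s=r.sense(); return np.array(s['tool_pos']),R.from_euler('xyz',s['tcp_rot'],degrees=True)
def tool(yaw,phi):  # tool down, tool x at yaw, then turned phi about its own x (phi=-32 along the plate with the tray level)
    return R.from_euler('z',yaw,degrees=True)*R.from_euler('x',180,degrees=True)*R.from_euler('x',phi,degrees=True)
def rows(via,claw,start=None,ease=False):  # via: list of (pos,rot,N)
    p,q=start or pose(); out=[]
    for P,Q,N in via:
        sl=Slerp([0,1],R.concatenate([q,Q])); f=np.linspace(0,1,N+1)
        if ease: f=(1-np.cos(np.pi*f))/2
        pp=[p+(np.array(P)-p)*k for k in f]; qq=[sl(k) for k in f]
        for i in range(N):
            t=qq[i].inv().apply(pp[i+1]-pp[i])/1000; a=(qq[i].inv()*qq[i+1]).as_rotvec(degrees=True)
            out.append([round(v,4)+0 for v in t]+[round(v,2)+0 for v in a]+[claw])
        p,q=np.array(P,float),Q
    for i in range(0,len(out),8): print(str(out[i:i+8]).replace(' ',''))
    return p,q
E
python3 - <<'E'
from plan import *
q=tool(2,-32); print(q.apply([0,0,1]),q.apply([1,0,0]))
p0,q0=pose()
rows([([380,-150,310],q0,12),([486,311,157],q,12)],0.05)
E
```

```text
[ 0.01849392 -0.52959645 -0.8480481 ] [ 9.99390827e-01  3.48994967e-02 -1.73472348e-18]
[[np.float64(0.0269),np.float64(-0.0291),np.float64(-0.005),np.float64(0.0),np.float64(0.0),np.float64(0.0),0.05],[np.float64(0.0269),np.float64(-0.0291),np.float64(-0.005),np.float64(0.0),np.float64(0.0),np.float64(0.0),0.05],[np.float64(0.0269),np.float64(-0.0291),np.float64(-0.005),np.float64(0.0),np.float64(0.0),np.float64(0.0),0.05],[np.float64(0.0269),np.float64(-0.0291),np.float64(-0.005),np.float64(0.0),np.float64(0.0),np.float64(0.0),0.05],[np.float64(0.0269),np.float64(-0.0291),np.float64(-0.005),np.float64(0.0),np.float64(0.0),np.float64(0.0),0.05],[np.float64(0.0269),np.float64(-0.0291),np.float64(-0.005),np.float64(0.0),np.float64(0.0),np.float64(0.0),0.05],[np.float64(0.0269),np.float64(-0.0291),np.float64(-0.005),np.float64(0.0),np.float64(0.0),np.float64(0.0),0.05],[np.float64(0.0269),np.float64(-0.0291),np.float64(-0.005),np.float64(0.0),np.float64(0.0),np.float64(0.0),0.05]]
[[np.float64(0.0269),np.float64(-0.0291),np.float64(-0.005),np.float64(0.0),np.float64(0.0),np.float64(0.0
[... 1066 characters left out ...]
64(0.015),np.float64(-0.0386),np.float64(0.002),np.float64(-2.66),np.float64(-0.33),np.float64(1.15),0.05],[np.float64(0.0142),np.float64(-0.0389),np.float64(0.0001),np.float64(-2.66),np.float64(-0.33),np.float64(1.15),0.05],[np.float64(0.0135),np.float64(-0.0391),np.float64(-0.0018),np.float64(-2.66),np.float64(-0.33),np.float64(1.15),0.05],[np.float64(0.0127),np.float64(-0.0393),np.float64(-0.0037),np.float64(-2.66),np.float64(-0.33),np.float64(1.15),0.05],[np.float64(0.0118),np.float64(-0.0393),np.float64(-0.0056),np.float64(-2.66),np.float64(-0.33),np.float64(1.15),0.05],[np.float64(0.011),np.float64(-0.0392),np.float64(-0.0075),np.float64(-2.66),np.float64(-0.33),np.float64(1.15),0.05]]
```

```bash
sed -i 's/round(v,4)+0 for/float(round(v,4)+0) for/; s/round(v,2)+0 for/float(round(v,2)+0) for/' plan.py
python3 -m handwheel '[[0.027,-0.029,-0.005,0,0,0,0.05],[0.027,-0.029,-0.005,0,0,0,0.05],[0.027,-0.029,-0.005,0,0,0,0.05],[0.027,-0.029,-0.005,0,0,0,0.05],[0.027,-0.029,-0.005,0,0,0,0.05],[0.027,-0.029,-0.005,0,0,0,0.05],[0.027,-0.029,-0.005,0,0,0,0.05],[0.027,-0.029,-0.005,0,0,0,0.05]]'
python3 -m handwheel '[[0.027,-0.029,-0.005,0,0,0,0.05],[0.027,-0.029,-0.005,0,0,0,0.05],[0.027,-0.029,-0.005,0,0,0,0.05],[0.027,-0.029,-0.005,0,0,0,0.05],[0.019,-0.034,0.013,-2.7,-0.3,1.1,0.05],[0.019,-0.035,0.011,-2.7,-0.3,1.1,0.05],[0.018,-0.036,0.009,-2.7,-0.3,1.2,0.05],[0.017,-0.037,0.007,-2.7,-0.3,1.2,0.05]]'
python3 -m handwheel '[[0.016,-0.038,0.006,-2.7,-0.3,1.2,0.05],[0.016,-0.038,0.004,-2.7,-0.3,1.2,0.05],[0.015,-0.039,0.002,-2.7,-0.3,1.2,0.05],[0.014,-0.039,0,-2.7,-0.3,1.2,0.05],[0.013,-0.039,-0.002,-2.6,-0.4,1.1,0.05],[0.013,-0.039,-0.004,-2.6,-0.4,1.1,0.05],[0.012,-0.039,-0.005,-2.6,-0.4,1.1,0.05],[0.011,-0.039,-0.007,-2.6,-0.4,1.1,0.05]]'
python3 -m handwheel '[[0,0,0,0,0,0,0.05],[0,0,0,0,0,0,0.05]]'
python3 - <<'E'
from plan import *
print(r.sense()['joint_pos'].round(1))
q=tool(2,-32)
s=([486,311,157],q); rows([([486,311,157],q,3)],0.05); print('then'); rows([([488,258,72],q,6)],0.05,s)
E
```

```text
time: 0.77
tool_pos: [310.3, -291.2, 290.1]
tcp_rot: [-180.0, 0.0, 16.2]
ft_force: [1.0, -0.6, 0.3]
finger_gap: 50.3
grip_force: 0.0
time: 1.43
tool_pos: [417.0, 3.1, 259.5]
tcp_rot: [169.0, 0.6, 11.5]
ft_force: [1.8, -0.7, -0.1]
finger_gap: 50.1
grip_force: 0.0
time: 2.1
tool_pos: [487.6, 309.5, 154.7]
tcp_rot: [147.7, -0.0, 1.9]
ft_force: [1.2, -0.6, 1.2]
finger_gap: 50.2
grip_force: 0.0
time: 2.27
tool_pos: [485.7, 308.1, 148.8]
tcp_rot: [147.5, 0.5, 2.1]
ft_force: [0.5, 0.0, 0.7]
finger_gap: 49.9
grip_force: 0.0
[ 41.5  27.5  77.8 -24.4  96.5 131.1]
[[0.0001,0.0007,-0.0028,0.18,0.13,0.13,0.05],[0.0001,0.0006,-0.0028,0.18,0.13,0.13,0.05],[0.0001,0.0006,-0.0028,0.18,0.13,0.13,0.05]]
then
[[0.0,0.0,0.0167,0.0,0.0,0.0,0.05],[0.0,0.0,0.0167,0.0,0.0,0.0,0.05],[0.0,0.0,0.0167,0.0,0.0,0.0,0.05],[0.0,0.0,0.0167,0.0,0.0,0.0,0.05],[0.0,0.0,0.0167,0.0,0.0,0.0,0.05],[0.0,0.0,0.0167,0.0,0.0,0.0,0.05]]
```

```bash
python3 -m handwheel '[[0,0.002,0.01,0.5,0.4,0.4,0.05],[0,0,0.016,0,0,0,0.05],[0,0,0.016,0,0,0,0.05],[0,0,0.016,0,0,0,0.05],[0,0,0.016,0,0,0,0.05],[0,0,0.012,0,0,0,0.05],[0,0,0,0,0,0,0.05],[0,0,0,0,0,0,0.05]]'
python3 - <<'E'
from plan import *
q=tool(2,-32); rows([([488,258,72],q,1)],0.05)
p,d=r.snapshot("side"); cv2.imwrite("pics/side1.png",cv2.resize(p[200:400,180:460],None,fx=2.8,fy=2.8))
E
```

```text
time: 2.93
tool_pos: [490.2, 259.8, 85.1]
tcp_rot: [148.4, -0.6, 1.7]
ft_force: [-0.9, 1.5, 0.4]
finger_gap: 50.2
grip_force: 0.0
[[-0.0024,-0.0054,0.012,-0.41,-0.38,-0.54,0.05]]
```

View pics/side1.png

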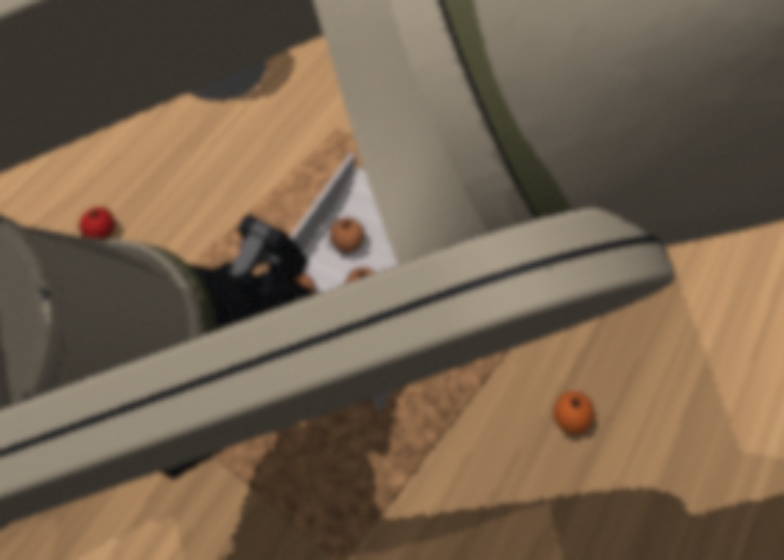

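The arm hides most of the grasp. The fingers straddle the plate near crop pixel (270,250) and the beads are undisturbed. I'll correct the offset and lower the last bit.

```bash
python3 -m handwheel '[[-0.002,-0.005,0.004,-0.4,-0.4,-0.5,0.05],[0,0,0.008,0,0,0,0.05],[0,0,0,0,0,0,0.05],[0,0,0,0,0,0,0.05]]'
python3 - <<'E'
from plan import *
q=tool(2,-32); rows([([488,258,72],q,1)],0.05)
E
```

```text
time: 3.32
tool_pos: [487.7, 258.2, 70.3]
tcp_rot: [147.9, 0.1, 2.0]
ft_force: [-0.6, -0.1, -0.8]
finger_gap: 50.3
grip_force: 0.0
[[0.0003,0.0011,-0.0013,0.08,0.08,0.09,0.05]]
```

```bash
python3 -m handwheel '[[0,0,0,0,0,0,0.03],[0,0,0,0,0,0,0.02],[0,0,0,0,0,0,0.01],[0,0,0,0,0,0,0.0],[0,0,0,0,0,0,0],[0,0,0,0,0,0,0],[0,0,0,0,0,0,0],[0,0,0,0,0,0,0]]' 80
python3 - <<'E'
from plan import *
print(r.sense())
# lift 20mm with lip raised 10 deg pivoting about the grip, then lift to z 190
p,q0=pose(); q=tool(2,-42)
rows([(p+[0,0,30],q0,4),(p+[0,0,125],q,8)],0)
E
```

```text
time: 3.98
tool_pos: [488.3, 258.6, 71.1]
tcp_rot: [148.0, 0.0, 2.0]
ft_force: [0.5, 1.4, 0.2]
finger_gap: 7.0
grip_force: 78.4
{'time': 3.9833, 'joint_pos': array([ 38.02313666,  27.59921849,  86.34533135, -25.42966427,
        86.60859575, 132.18428585]), 'qd': array([-0.03159727, -0.0537297 , -0.04605836, -0.01530241, -0.04277936,
        0.07768347]), 'joint_efforts': array([-8.21427628e-01, -6.57965541e+01, -4.09623313e+01, -3.11549552e+00,
        3.00112210e+00,  1.82270247e-02]), 'tool_pos': array([488.26444552, 258.62316314,  71.0805077 ]), 'tcp_rot': array([1.47989766e+02, 2.80396870e-02, 2.03387546e+00]), 'ft_force': array([0.46980822, 1.38899358, 0.24277498]), 'wrist_torque': array([ 0.42773214, -0.05275658,  0.08240466]), 'grip_force': 78.37270617485046, 'finger_gap': 6.992004360915469}
[[0.0,0.004,-0.0064,0.0,0.0,0.0,0],[0.0,0.004,-0.0064,0.0,0.0,0.0,0],[0.0,0.004,-0.0064,0.0,0.0,0.0,0],[0.0,0.004,-0.0064,0.0,0.0,0.0,0],[0.0,0.0063,-0.0101,-1.25,0.0,0.01,0],[0.0,0.0065,-0.0099,-1.25,0.0,0.01,0],[0.0,0.0067,-0.0098,-1.25,0.0,0.01,0],[0.0,0.0069,-0.0096,-1.25,0.0,0.01,0]]
[[0.0,0.0071,-0.0095,-1.25,0.0,0.01,0],[0.0,0.0074,-0.0093,-1.25,0.0,0.01,0],[0.0,0.0076,-0.0092,-1.25,0.0,0.01,0],[0.0,0.0078,-0.009,-1.25,0.0,0.01,0]]
```

```bash
python3 -m handwheel '[[0,0.002,-0.003,0,0,0,0],[0,0.004,-0.006,0,0,0,0],[0,0.004,-0.006,0,0,0,0],[0,0.004,-0.007,0,0,0,0],[0,0.006,-0.01,-1.2,0,0,0],[0,0.006,-0.01,-1.2,0,0,0],[0,0.007,-0.01,-1.2,0,0,0],[0,0.007,-0.01,-1.3,0,0,0]]'
python3 -m handwheel '[[0,0.007,-0.009,-1.3,0,0,0],[0,0.007,-0.009,-1.3,0,0,0],[0,0.008,-0.009,-1.3,0,0,0],[0,0.008,-0.009,-1.3,0,0,0],[0,0.003,-0.004,0,0,0,0],[0,0,0,0,0,0,0],[0,0,0,0,0,0,0]]'
python3 - <<'E'
from plan import *
print(r.sense()['joint_pos'].round(1))
t,d=r.snapshot("side"); cv2.imwrite("pics/side2.png",t)
p,q0=pose()
# lip point in tool frame: from grip (tray level, tool phi=-32,yaw 2): vector grip->lip
v=R.from_euler('z',92,degrees=True).apply([-181,0,-54]); lt=tool(2,-32).inv().apply(v)
print("lip now",(p+q0.apply(lt)).round(1), "lip in tool",lt.round(1))
q=tool(2,-42); lip=np.array([552,-140,165.]); P=lip-q.apply(lt); print("target",P.round(1))
rows([(P,q,20)],0,ease=True)
E
```

```text
time: 4.65
tool_pos: [488.4, 259.0, 146.4]
tcp_rot: [143.1, 0.0, 2.0]
ft_force: [0.1, -0.2, -3.3]
finger_gap: 7.0
grip_force: 78.2
time: 5.23
tool_pos: [488.4, 258.9, 196.9]
tcp_rot: [138.0, 0.0, 2.0]
ft_force: [-0.5, -0.0, -3.7]
finger_gap: 7.0
grip_force: 78.3
[ 41.3  26.2  78.  -32.2 103.2 129.6]
lip now [494.8  71.1 174.9] lip in tool [ -0.  124.9 141.7]
target [545.5  47.5 186.7]
[[0.0003,0.0009,0.0009,0.0,0.0,0.0,0],[0.0009,0.0028,0.0027,0.0,0.0,0.0,0],[0.0015,0.0046,0.0045,0.0,0.0,0.0,0],[0.002,0.0062,0.0061,0.0,0.0,0.0,0],[0.0025,0.0077,0.0076,0.0,0.0,0.0,0],[0.003,0.009,0.0089,0.0,0.0,0.0,0],[0.0033,0.0101,0.01,0.0,0.0,0.0,0],[0.0036,0.011,0.0109,0.01,0.0,0.0,0]]
[[0.0038,0.0116,0.0114,0.01,0.0,0.0,0],[0.0039,0.0119,0.0117,0.01,0.0,0.0,0],[0.0039,0.0119,0.0117,0.01,0.0,0.0,0],[0.0038,0.0116,0.0114,0.01,0.0,0.0,0],[0.0036,0.011,0.0109,0.01,0.0,0.0,0],[0.0033,0.0102,0.01,0.0,0.0,0.0,0],[0.003,0.0091,0.0089,0.0,0.0,0.0,0],[0.0025,0.0077,0.0076,0.0,0.0,0.0,0]]
[[0.002,0.0062,0.0061,0.0,0.0,0.0,0],[0.0015,0.0046,0.0045,0.0,0.0,0.0,0],[0.0009,0.0028,0.0027,0.0,0.0,0.0,0],[0.0003,0.0009,0.0009,0.0,0.0,0.0,0]]
```

View pics/side2.png

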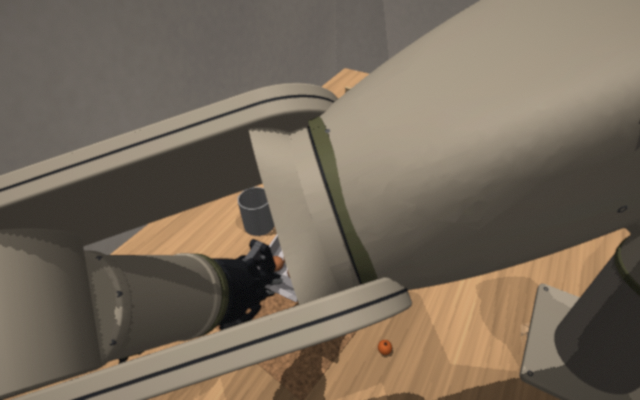

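```bash
python3 -m handwheel '[[0.0003,0.001,0.001,0,0,0,0],[0.001,0.003,0.003,0,0,0,0],[0.0015,0.0045,0.0045,0,0,0,0],[0.002,0.006,0.006,0,0,0,0],[0.0025,0.0075,0.0075,0,0,0,0],[0.003,0.009,0.009,0,0,0,0],[0.0033,0.01,0.01,0,0,0,0],[0.0036,0.011,0.011,0,0,0,0]]'
python3 -m handwheel '[[0.0038,0.0115,0.0115,0,0,0,0],[0.004,0.012,0.0115,0,0,0,0],[0.004,0.012,0.0115,0,0,0,0],[0.0038,0.0115,0.0115,0,0,0,0],[0.0036,0.011,0.011,0,0,0,0],[0.0033,0.01,0.01,0,0,0,0],[0.003,0.009,0.009,0,0,0,0],[0.0025,0.0075,0.0075,0,0,0,0]]'
python3 -m handwheel '[[0.002,0.006,0.006,0,0,0,0],[0.0015,0.0045,0.0045,0,0,0,0],[0.001,0.003,0.003,0,0,0,0],[0.0003,0.001,0.001,0,0,0,0],[0,0,0,0,0,0,0],[0,0,0,0,0,0,0]]'
cat > lip.py <<'E'
from plan import *
lt=np.array([0,124.9,141.7])
def lipto(lip,phi,N,start=None,prev=None,ease=False):
    p,q=start or pose(); 
    f=np.linspace(0,1,N+1)
    l0,ph0=prev
    via=[]
    for k in f[1:]:
        Q=tool(2,ph0+(phi-ph0)*k); L=np.array(l0)+(np.array(lip)-l0)*k; via.append((L-Q.apply(lt),Q,1))
    return rows(via,0,start)
E
python3 - <<'E'
from lip import *
print(r.sense()['joint_pos'].round(1))
p,q0=pose(); L=p+q0.apply(lt); print(p.round(1),"lip",L.round(1))
lipto([555,-145,130],13,24,None,(L,-42))
t,d=r.snapshot("top"); cv2.imwrite("pics/top3.png",t)
E
```

```text
time: 5.95
tool_pos: [508.4, 184.2, 192.9]
tcp_rot: [137.9, 0.0, 2.0]
ft_force: [0.5, -0.1, -3.4]
finger_gap: 7.0
grip_force: 78.3
time: 6.62
tool_pos: [540.4, 66.6, 187.6]
tcp_rot: [137.9, 0.1, 2.0]
ft_force: [-0.2, 0.1, -3.0]
finger_gap: 7.3
grip_force: 78.3
time: 7.12
tool_pos: [545.7, 48.4, 186.6]
tcp_rot: [137.9, 0.0, 2.0]
ft_force: [-0.6, 0.1, -3.4]
finger_gap: 6.7
grip_force: 78.3
[ 22.7  15.3  92.9 -38.9  89.7 117.2]
[545.7  48.4 186.6] lip [ 552.4 -139.2  165.3]
[[0.0002,0.0053,-0.0039,2.41,0.01,0.07,0],[0.0001,0.005,-0.0036,2.29,0.0,0.0,0],[0.0001,0.0051,-0.0036,2.29,0.0,0.0,0],[0.0001,0.0051,-0.0035,2.29,0.0,0.0,0],[0.0001,0.0052,-0.0035,2.29,0.0,0.0,0],[0.0001,0.0052,-0.0035,2.29,0.0,0.0,0],[0.0001,0.0053,-0.0035,2.29,0.0,0.0,0],[0.0001,0.0053,-0.0035,2.29,0.0,0.0,0]]
[[0.0001,0.0054,-0.0034,2.29,0.0,0.0,0],[0.0001,0.0055,-0.0034,2.29,0.0,0.0,0],[0.0001,0.0055,-0.0034,2.29,0.0,0.0,0],[0.0001,0.0056,-0.0034,2.29,0.0,0.0,0],[0.0001,0.0056,-0.0034,2.29,0.0,0.0,0],[0.0001,0.0057,-0.0034,2.29,0.0,0.0,0],[0.0001,0.0058,-0.0034,2.29,0.0,0.0,0],[0.0001,0.0058,-0.0034,2.29,0.0,0.0,0]]
[[0.0001,0.0059,-0.0034,2.29,0.0,0.0,0],[0.0001,0.0059,-0.0034,2.29,0.0,0.0,0],[0.0001,0.006,-0.0034,2.29,0.0,0.0,0],[0.0001,0.0061,-0.0034,2.29,0.0,0.0,0],[0.0001,0.0061,-0.0034,2.29,0.0,0.0,0],[0.0001,0.0062,-0.0034,2.29,0.0,0.0,0],[0.0001,0.0062,-0.0035,2.29,0.0,0.0,0],[0.0001,0.0063,-0.0035,2.29,0.0,0.0,0]]
```

View pics/top3.png

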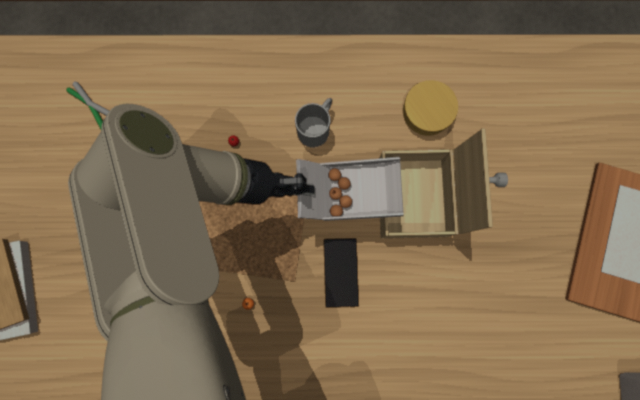

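All five beads sit at the tray's back, around (340,193). The lip at (403,190) is over the box's near side and lined up with the box's middle. I'll pour slowly.

```bash
python3 -m handwheel '[[0.0001,0.0026,-0.0019,1.2,0,0,0],[0.0001,0.0025,-0.0018,1.15,0,0,0],[0.0001,0.0025,-0.0018,1.15,0,0,0],[0,0.0025,-0.0018,1.15,0,0,0],[0,0.0026,-0.0018,1.15,0,0,0],[0,0.0026,-0.0018,1.15,0,0,0],[0,0.0026,-0.0018,1.15,0,0,0],[0,0.0026,-0.0018,1.15,0,0,0]]'
python3 -m handwheel '[[0,0.0026,-0.0018,1.15,0,0,0],[0,0.0026,-0.0018,1.15,0,0,0],[0,0.0026,-0.0018,1.15,0,0,0],[0,0.0026,-0.0018,1.15,0,0,0],[0,0.0026,-0.0018,1.15,0,0,0],[0,0.0026,-0.0018,1.15,0,0,0],[0,0,0,0,0,0,0],[0,0,0,0,0,0,0]]'
python3 -m handwheel '[[0,0.0027,-0.0017,1.15,0,0,0],[0,0.0027,-0.0017,1.15,0,0,0],[0,0.0027,-0.0017,1.15,0,0,0],[0,0.0027,-0.0017,1.15,0,0,0],[0,0.0028,-0.0017,1.15,0,0,0],[0,0.0028,-0.0017,1.15,0,0,0],[0,0.0028,-0.0017,1.15,0,0,0],[0,0.0028,-0.0017,1.15,0,0,0]]'
python3 - <<'E'
from lip import *
p,q0=pose(); L=p+q0.apply(lt); phi=-np.degrees(np.arctan2(-q0.apply([0,0,1])[1],-q0.apply([0,0,1])[2])); print(p.round(1),"lip",L.round(1),phi)
lipto([555,-145,130],16,16,None,(L,phi))
t,d=r.snapshot("top"); cv2.imwrite("pics/top4.png",t[100:300,280:540].repeat(2,0).repeat(2,1))
E
```

```text
time: 7.83
tool_pos: [546.3, 40.5, 211.2]
tcp_rot: [147.2, 0.0, 2.0]
ft_force: [0.3, -1.1, -3.5]
finger_gap: 7.1
grip_force: 78.2
time: 8.5
tool_pos: [546.8, 32.3, 228.3]
tcp_rot: [154.0, -0.0, 2.0]
ft_force: [0.8, -0.2, -3.1]
finger_gap: 7.2
grip_force: 78.2
time: 9.17
tool_pos: [547.2, 17.0, 249.0]
tcp_rot: [163.3, 0.0, 2.0]
ft_force: [0.5, 0.0, -3.7]
finger_gap: 6.9
grip_force: 78.2
[547.2  17.  249. ] lip [ 552.8 -143.1  149.1] -16.656896341863952
[[0.0001,0.0049,-0.0032,2.05,0.03,0.02,0],[0.0001,0.0049,-0.0032,2.04,0.0,0.0,0],[0.0001,0.005,-0.0032,2.04,0.0,0.0,0],[0.0001,0.005,-0.0032,2.04,0.0,0.0,0],[0.0001,0.0051,-0.0032,2.04,0.0,0.0,0],[0.0001,0.0051,-0.0032,2.04,0.0,0.0,0],[0.0001,0.0052,-0.0032,2.04,0.0,0.0,0],[0.0001,0.0052,-0.0032,2.04,0.0,0.0,0]]
[[0.0001,0.0052,-0.0032,2.04,0.0,0.0,0],[0.0001,0.0053,-0.0032,2.04,0.0,0.0,0],[0.0001,0.0053,-0.0032,2.04,0.0,0.0,0],[0.0001,0.0054,-0.0032,2.04,0.0,0.0,0],[0.0001,0.0054,-0.0032,2.04,0.0,0.0,0],[0.0001,0.0054,-0.0032,2.04,0.0,0.0,0],[0.0001,0.0055,-0.0032,2.04,0.0,0.0,0],[0.0001,0.0055,-0.0032,2.04,0.0,0.0,0]]
```

View pics/top4.png

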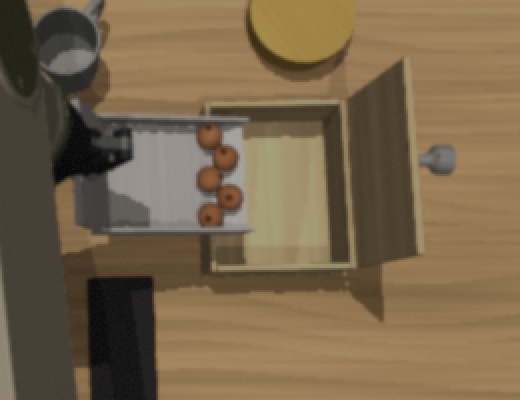

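All five beads wait at the lip's bend, inside the tray (crop pixels about (215,175)). I'll go on tipping.

```bash
python3 -m handwheel '[[0.0001,0.005,-0.0032,2,0,0,0],[0.0001,0.005,-0.0032,2,0,0,0],[0.0001,0.005,-0.0032,2,0,0,0],[0.0001,0.005,-0.0032,2,0,0,0],[0.0001,0.005,-0.0032,2,0,0,0],[0.0001,0.005,-0.0032,2,0,0,0],[0.0001,0.0051,-0.0032,2,0,0,0],[0.0001,0.0052,-0.0032,2,0,0,0]]'
python3 -m handwheel '[[0.0001,0.0052,-0.0032,2,0,0,0],[0.0001,0.0053,-0.0032,2,0,0,0],[0.0001,0.0053,-0.0032,2.1,0,0,0],[0.0001,0.0054,-0.0032,2.1,0,0,0],[0.0001,0.0054,-0.0032,2.1,0,0,0],[0.0001,0.0054,-0.0032,2.1,0,0,0],[0.0001,0.0055,-0.0032,2.1,0,0,0],[0.0001,0.0055,-0.0032,2.1,0,0,0]]'
python3 -m handwheel '[[0,0,0,0,0,0,0],[0,0,0,0,0,0,0],[0,0,0,0,0,0,0],[0,0,0,0,0,0,0],[0,0,0,0,0,0,0],[0,0,0,0,0,0,0],[0,0,0,0,0,0,0],[0,0,0,0,0,0,0]]'
python3 - <<'E'
from lip import *
p,q0=pose(); L=p+q0.apply(lt); print("lip",L.round(1))
t,d=r.snapshot("top"); cv2.imwrite("pics/top5.png",t[100:300,280:540].repeat(2,0).repeat(2,1))
W=cloud("top",d)
# back to level and to the mat
Pg=[488.3,258.6,71.1]
q=tool(2,-32); s=rows([([547,60,240],q,12),([505,190,200],q,6),([488.3,258.6,111],q,6)],0)
E
```

```text
time: 9.88
tool_pos: [549.2, -18.2, 280.9]
tcp_rot: [179.3, 0.0, 2.0]
ft_force: [0.5, 0.2, -3.6]
finger_gap: 6.7
grip_force: 78.2
time: 10.55
tool_pos: [551.7, -63.9, 301.4]
tcp_rot: [-164.1, 0.0, 2.0]
ft_force: [0.1, 0.5, -3.0]
finger_gap: 6.7
grip_force: 78.3
time: 11.22
tool_pos: [551.7, -62.9, 301.1]
tcp_rot: [-164.2, 0.0, 2.1]
ft_force: [-0.5, -0.4, -2.1]
finger_gap: 7.2
grip_force: 78.4
lip [ 554.5 -144.4  130.8]
[[0.0,-0.0085,0.0077,-3.98,0.0,0.0,0],[0.0,-0.009,0.0071,-3.98,0.0,0.0,0],[0.0,-0.0095,0.0064,-3.98,0.0,0.0,0],[0.0,-0.0099,0.0058,-3.98,0.0,0.0,0],[0.0,-0.0103,0.0051,-3.98,0.0,0.0,0],[0.0,-0.0106,0.0043,-3.98,0.0,0.0,0],[0.0,-0.0109,0.0036,-3.98,0.0,0.0,0],[0.0,-0.0111,0.0028,-3.98,0.0,0.0,0]]
[[0.0,-0.0113,0.0021,-3.98,0.0,0.0,0],[0.0,-0.0114,0.0013,-3.98,0.0,0.0,0],[0.0,-0.0114,0.0005,-3.98,0.0,0.0,0],[0.0,-0.0114,-0.0003,-3.98,0.0,0.0,0],[-0.0062,-0.0221,-0.006,0.0,0.0,0.0,0],[-0.0062,-0.0221,-0.006,0.0,0.0,0.0,0],[-0.0062,-0.0221,-0.006,0.0,0.0,0.0,0],[-0.0062,-0.0221,-0.006,0.0,0.0,0.0,0]]
[[-0.0062,-0.0221,-0.006,0.0,0.0,0.0,0],[-0.0062,-0.0221,-0.006,0.0,0.0,0.0,0],[-0.0024,-0.0176,0.0065,0.0,0.0,0.0,0],[-0.0024,-0.0176,0.0065,0.0,0.0,0.0,0],[-0.0024,-0.0176,0.0065,0.0,0.0,0.0,0],[-0.0024,-0.0176,0.0065,0.0,0.0,0.0,0],[-0.0024,-0.0176,0.0065,0.0,0.0,0.0,0],[-0.0024,-0.0176,0.0065,0.0,0.0,0.0,0]]
```

View pics/top5.png

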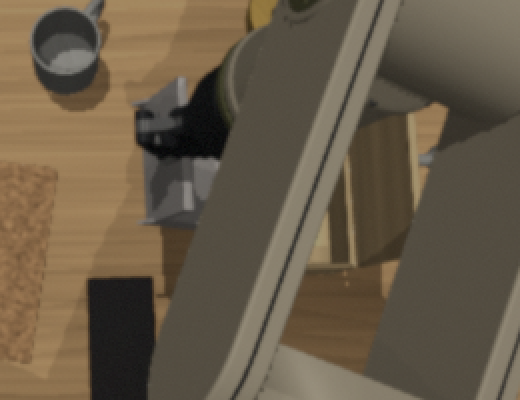

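The arm hides the box, but the wrist force has dropped. I'll level the tray, back away and look again.

```bash
python3 -m handwheel '[[0,-0.0085,0.0077,-4,0,0,0],[0,-0.009,0.007,-4,0,0,0],[0,-0.0095,0.0064,-4,0,0,0],[0,-0.01,0.0058,-4,0,0,0],[0,-0.0103,0.005,-4,0,0,0],[0,-0.0106,0.0043,-4,0,0,0],[0,-0.011,0.0036,-4,0,0,0],[0,-0.011,0.0028,-4,0,0,0]]'
python3 -m handwheel '[[0,-0.0113,0.002,-4,0,0,0],[0,-0.0114,0.0013,-4,0,0,0],[0,-0.0114,0.0005,-4,0,0,0],[0,-0.0114,-0.0003,-3.8,0,0,0],[-0.0062,-0.022,-0.006,0,0,0,0],[-0.0062,-0.022,-0.006,0,0,0,0],[-0.0062,-0.022,-0.006,0,0,0,0],[-0.0062,-0.022,-0.006,0,0,0,0]]'
python3 -m handwheel '[[-0.0062,-0.022,-0.006,0,0,0,0],[-0.0062,-0.022,-0.006,0,0,0,0],[-0.0024,-0.0176,0.0065,0,0,0,0],[-0.0024,-0.0176,0.0065,0,0,0,0],[-0.0024,-0.0176,0.0065,0,0,0,0],[-0.0024,-0.0176,0.0065,0,0,0,0],[-0.0024,-0.0176,0.0065,0,0,0,0],[-0.0024,-0.0176,0.0065,0,0,0,0]]'
python3 -m handwheel '[[0,0,0,0,0,0,0],[0,0,0,0,0,0,0]]'
python3 - <<'E'
from lip import *
t,d=r.snapshot("top"); cv2.imwrite("pics/top6.png",t)
rows([([489,262,75],tool(2,-32),6)],0)
E
```

```text
time: 11.93
tool_pos: [548.9, 19.9, 261.0]
tcp_rot: [163.7, -0.1, 2.0]
ft_force: [-0.9, 0.3, -2.2]
finger_gap: 7.0
grip_force: 78.4
time: 12.6
tool_pos: [518.9, 147.8, 213.3]
tcp_rot: [148.1, 0.1, 2.0]
ft_force: [-0.2, -0.2, -2.1]
finger_gap: 7.1
grip_force: 78.4
time: 13.27
tool_pos: [488.3, 258.9, 110.9]
tcp_rot: [148.1, 0.0, 2.0]
ft_force: [0.6, -0.8, -1.9]
finger_gap: 7.3
grip_force: 78.5
time: 13.43
tool_pos: [487.9, 258.0, 110.8]
tcp_rot: [148.0, 0.2, 2.1]
ft_force: [0.3, -0.4, -2.4]
finger_gap: 7.0
grip_force: 78.6
[[0.0001,-0.0038,0.0049,0.0,0.0,0.01,0],[0.0001,-0.0038,0.0049,0.0,0.0,0.01,0],[0.0001,-0.0038,0.0049,0.0,0.0,0.01,0],[0.0001,-0.0038,0.0049,0.0,0.0,0.01,0],[0.0001,-0.0038,0.0049,0.0,0.0,0.01,0],[0.0001,-0.0038,0.0049,0.0,0.0,0.01,0]]
```

View pics/top6.png

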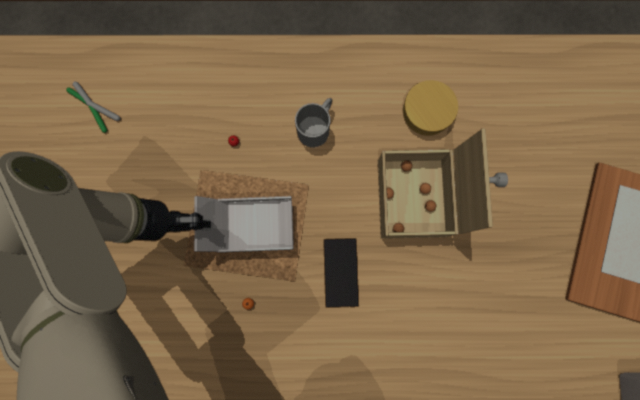

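The tray is empty and all five beads are in the box: (406,166), (389,193), (425,188), (431,206), (398,228). Now I'll lower the tray to the height it was gripped at (71.1 mm).

```bash
python3 -m handwheel '[[0,-0.0038,0.005,0,0,0,0],[0,-0.0038,0.005,0,0,0,0],[0,-0.0038,0.005,0,0,0,0],[0,-0.0038,0.005,0,0,0,0],[0,-0.0038,0.005,0,0,0,0],[0,-0.0036,0.0045,0,0,0,0],[0,-0.0005,0.001,0,0,0,0],[0,0,0,0,0,0,0]]'
python3 -m handwheel '[[0,-0.0005,0.0008,0,0,0,0],[0,-0.0005,0.0008,0,0,0,0],[0,-0.0005,0.0008,0,0,0,0],[0,0,0,0,0,0,0],[0,0,0,0,0,0,0]]'
```

```text
time: 14.15
tool_pos: [487.9, 261.0, 72.8]
tcp_rot: [148.0, 0.1, 2.0]
ft_force: [-0.3, 0.0, -2.9]
finger_gap: 6.8
grip_force: 78.7
time: 14.57
tool_pos: [488.7, 261.6, 71.2]
tcp_rot: [148.0, 0.0, 2.0]
ft_force: [-0.3, 1.5, 0.0]
finger_gap: 7.3
grip_force: 79.1
```

```bash
python3 -m handwheel '[[0,0,0,0,0,0,0.03],[0,0,0,0,0,0,0.03],[0,0,0,0,0,0,0.03],[0,0,0,0,0,0,0.03],[0,0,-0.005,0,0,0,0.03],[0,0,-0.01,0,0,0,0.03],[0,0,-0.02,0,0,0,0.03],[0,0,-0.025,0,0,0,0.03]]'
python3 -m handwheel '[[0,0,-0.025,0,0,0,0.03],[0,0,-0.025,0,0,0,0.03],[0,0,0,0,0,0,0]]'
python3 - <<'E'
from plan import *
q=tool(2,0)
rows([([495,250,330],q,7),([505,-335,330],q,17)],0)
E
```

```text
time: 15.23
tool_pos: [486.5, 292.7, 121.6]
tcp_rot: [147.9, 0.2, 2.0]
ft_force: [0.3, 0.9, 0.8]
finger_gap: 30.2
grip_force: 0.0
time: 15.48
tool_pos: [488.1, 323.6, 170.3]
tcp_rot: [148.4, -0.4, 2.1]
ft_force: [1.4, 0.2, 1.0]
finger_gap: 19.2
grip_force: 0.0
[[0.0007,0.0209,-0.0139,4.52,-0.06,0.0,0],[0.0007,0.0198,-0.0155,4.52,-0.06,0.0,0],[0.0007,0.0185,-0.017,4.52,-0.06,0.0,0],[0.0007,0.0171,-0.0184,4.52,-0.06,0.0,0],[0.0007,0.0156,-0.0197,4.52,-0.06,0.0,0],[0.0007,0.014,-0.0209,4.52,-0.06,0.0,0],[0.0006,0.0123,-0.0219,4.52,-0.06,0.0,0],[-0.0006,0.0344,0.0,0.0,0.0,0.0,0]]
[[-0.0006,0.0344,0.0,0.0,0.0,0.0,0],[-0.0006,0.0344,0.0,0.0,0.0,0.0,0],[-0.0006,0.0344,0.0,0.0,0.0,0.0,0],[-0.0006,0.0344,0.0,0.0,0.0,0.0,0],[-0.0006,0.0344,0.0,0.0,0.0,0.0,0],[-0.0006,0.0344,0.0,0.0,0.0,0.0,0],[-0.0006,0.0344,0.0,0.0,0.0,0.0,0],[-0.0006,0.0344,0.0,0.0,0.0,0.0,0]]
[[-0.0006,0.0344,0.0,0.0,0.0,0.0,0],[-0.0006,0.0344,0.0,0.0,0.0,0.0,0],[-0.0006,0.0344,0.0,0.0,0.0,0.0,0],[-0.0006,0.0344,0.0,0.0,0.0,0.0,0],[-0.0006,0.0344,0.0,0.0,0.0,0.0,0],[-0.0006,0.0344,0.0,0.0,0.0,0.0,0],[-0.0006,0.0344,0.0,0.0,0.0,0.0,0],[-0.0006,0.0344,0.0,0.0,0.0,0.0,0]]
```

```bash
python3 -m handwheel '[[0,0.021,-0.014,4.5,0,0,0],[0,0.02,-0.0155,4.5,0,0,0],[0,0.0185,-0.017,4.5,0,0,0],[0,0.017,-0.0185,4.5,0,0,0],[0,0.0155,-0.02,4.5,0,0,0],[0,0.014,-0.021,4.5,0,0,0],[0,0.0125,-0.022,4.5,0,0,0],[0,0.034,0,0,0,0,0]]'
python3 -m handwheel '[[0,0.034,0,0,0,0,0],[0,0.034,0,0,0,0,0],[0,0.034,0,0,0,0,0],[0,0.034,0,0,0,0,0],[0,0.034,0,0,0,0,0],[0,0.034,0,0,0,0,0],[0,0.034,0,0,0,0,0],[0,0.034,0,0,0,0,0]]'
python3 -m handwheel '[[0,0.035,0,0,0,0,0],[0,0.035,0,0,0,0,0],[0,0.035,0,0,0,0,0],[0,0.035,0,0,0,0,0],[0,0.035,0,0,0,0,0],[0,0.035,0,0,0,0,0],[0,0.035,0,0,0,0,0],[0,0.035,0,0,0,0,0]]'
python3 -m handwheel '[[0,0,0,0,0,0,0],[0,0,0,0,0,0,0]]'
python3 - <<'E'
from plan import *
q=tool(2,0); print(r.sense()['joint_pos'].round(1), r.tip_reach)
yh,zh=-267,88
def c(a,rho=112,t=8):
    a=np.radians(a); return [505,yh+rho*np.cos(a)-t*np.sin(a)-15,zh+rho*np.sin(a)+t*np.cos(a)+r.tip_reach]
print("appr"); s=rows([([505,-335,c(95)[2]],q,5)],0); print([np.round(c(a)).tolist() for a in range(100,-10,-10)])
print("push"); rows([(c(a),q,1) for a in range(95,-1,-5)],0,s)
E
```

```text
time: 16.15
tool_pos: [491.9, 214.1, 332.3]
tcp_rot: [-180.0, -0.5, 2.1]
ft_force: [1.2, 0.2, 1.8]
finger_gap: 0.2
grip_force: 0.0
time: 16.82
tool_pos: [499.5, -60.5, 328.1]
tcp_rot: [179.5, 0.0, 2.0]
ft_force: [0.7, 0.2, 1.0]
finger_gap: -0.3
grip_force: 0.0
time: 17.48
tool_pos: [509.5, -340.4, 330.3]
tcp_rot: [179.5, 0.0, 2.0]
ft_force: [0.3, -0.4, 0.2]
finger_gap: 0.1
grip_force: 0.0
time: 17.65
tool_pos: [509.2, -340.4, 329.3]
tcp_rot: [179.6, 0.1, 1.9]
ft_force: [0.4, 0.8, -0.5]
finger_gap: -0.2
grip_force: 0.0
[-38.3   8.2  76.3  -0.4  95.3  49.8] 19.0
appr
[[-0.0008,-0.0013,0.0223,0.09,0.02,-0.03,0],[-0.0008,-0.0012,0.0223,0.09,0.02,-0.03,0],[-0.0008,-0.0012,0.0223,0.09,0.02,-0.03,0],[-0.0008,-0.0012,0.0223,0.09,0.02,-0.03,0],[-0.0008,-0.0011,0.0223,0.09,0.02,-0.03,0]]
[[505.0, -309.0, 216.0], [505.0, -290.0, 219.0], [505.0, -270.0, 219.0], [505.0, -251.0, 215.0], [505.0, -233.0, 208.0], [505.0, -216.0, 198.0], [505.0, -201.0, 185.0], [505.0, -189.0, 170.0], [505.0, -179.0, 153.0], [505.0, -173.0, 134.0], [505.0, -170.0, 115.0]]
push
[[0.0012,-0.0352,0.0,0.0,0.0,0.0,0],[0.0003,-0.0097,-0.0011,0.0,0.0,0.0,0],[0.0003,-0.0098,-0.0003,0.0,0.0,0.0,0],[0.0003,-0.0098,0.0006,0.0,0.0,0.0,0],[0.0003,-0.0097,0.0014,0.0,0.0,0.0,0],[0.0003,-0.0095,0.0023,0.0,0.0,0.0,0],[0.0003,-0.0093,0.0031,0.0,0.0,0.0,0],[0.0003,-0.009,0.0039,0.0,0.0,0.0,0]]
[[0.0003,-0.0086,0.0047,0.0,0.0,0.0,0],[0.0003,-0.0082,0.0054,0.0,0.0,0.0,0],[0.0003,-0.0077,0.0061,0.0,0.0,0.0,0],[0.0002,-0.0071,0.0067,0.0,0.0,0.0,0],[0.0002,-0.0065,0.0073,0.0,0.0,0.0,0],[0.0002,-0.0058,0.0079,0.0,0.0,0.0,0],[0.0002,-0.0051,0.0083,0.0,0.0,0.0,0],[0.0002,-0.0044,0.0088,0.0,0.0,0.0,0]]
[[0.0001,-0.0036,0.0091,0.0,0.0,0.0,0],[0.0001,-0.0028,0.0094,0.0,0.0,0.0,0],[0.0001,-0.002,0.0096,0.0,0.0,0.0,0],[0.0,-0.0011,0.0097,0.0,0.0,0.0,0]]
```

```bash
python3 -m handwheel '[[-0.001,0,0.022,0,0,0,0],[-0.001,0,0.022,0,0,0,0],[-0.001,0,0.022,0,0,0,0],[-0.001,0,0.022,0,0,0,0],[0,0,0.022,0.4,0,0,0],[0,-0.015,0,0,0,0,0],[0,-0.015,0,0,0,0,0],[0,-0.01,0,0,0,0,0]]'
python3 -m handwheel '[[0,-0.01,-0.001,0,0,0,0],[0,-0.01,0,0,0,0,0],[0,-0.01,0,0,0,0,0],[0,-0.01,0.0015,0,0,0,0],[0,-0.0095,0.0023,0,0,0,0],[0,-0.0093,0.003,0,0,0,0],[0,0,0,0,0,0,0]]'
```

```text
time: 18.32
tool_pos: [504.6, -297.5, 220.4]
tcp_rot: [179.9, 0.0, 2.1]
ft_force: [-1.1, -0.2, -0.7]
finger_gap: -0.4
grip_force: 0.6
time: 18.9
tool_pos: [502.0, -239.1, 213.2]
tcp_rot: [180.0, 0.1, 2.1]
ft_force: [-0.0, -0.1, -0.5]
finger_gap: -0.1
grip_force: 0.0
```

```bash
python3 - <<'E'
from plan import *
t,d=r.snapshot("side"); cv2.imwrite("pics/side7.png",t[60:260,200:480].repeat(2,0).repeat(2,1))
t,d2=r.snapshot("top")
for n,dd in(("side",d),("top",d2)):
    w=cloud(n,dd).reshape(-1,3); m=(w[:,0]>585)&(w[:,0]<640)&(w[:,1]>-340)&(w[:,1]<-100)&(w[:,2]>100)&(w[:,2]<260)
    l=w[m]; print(n,len(l), l.min(0).round() if len(l) else 0,l.max(0).round() if len(l) else 0, np.polyfit(l[:,1],l[:,2],1) if len(l)>5 else 0)
E
```

```text
side 689 [ 585. -260.  100.] [ 640. -206.  227.] [  2.43216498 728.73068499]
top 359 [ 585. -268.  101.] [ 640. -206.  229.] [  2.17524664 686.07508946]
```

View pics/side7.png

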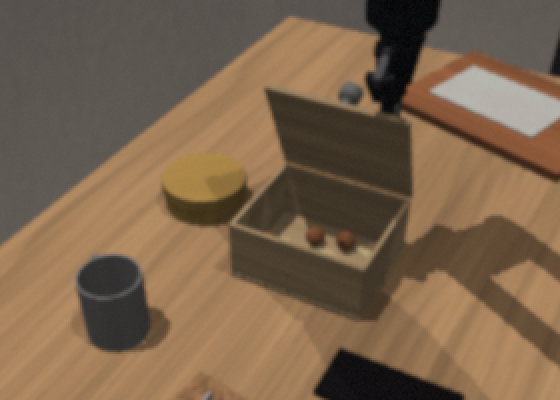

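The finger is behind the lid, which now stands at about 66° and follows it. I'll carry on along the arc.

```bash
python3 -m handwheel '[[0.001,-0.009,0.004,0,0,0,0],[0.001,-0.0086,0.0047,0,0,0,0],[0,-0.0082,0.0054,0,0,0,0],[0,-0.0077,0.006,0,0,0,0],[0,-0.007,0.0067,0,0,0,0],[0,-0.0065,0.0073,0,0,0,0],[0,-0.0058,0.008,0,0,0,0],[0,-0.005,0.0083,0,0,0,0]]'
python3 -m handwheel '[[0,-0.0044,0.0088,0,0,0,0],[0,-0.0036,0.009,0,0,0,0],[0,-0.0028,0.0094,0,0,0,0],[0,-0.002,0.008,0,0,0,0],[0,-0.001,0.005,0,0,0,0],[0,0,0.003,0,0,0,0],[0,0,0,0,0,0,0]]'
```

```text
time: 19.67
tool_pos: [502.0, -182.5, 162.6]
tcp_rot: [179.9, 0.1, 2.0]
ft_force: [0.4, -0.1, 1.5]
finger_gap: 0.1
grip_force: 0.5
time: 20.25
tool_pos: [501.1, -169.5, 119.3]
tcp_rot: [180.0, 0.1, 2.0]
ft_force: [-1.0, -0.4, 0.3]
finger_gap: 0.1
grip_force: 0.0
```

```bash
python3 -m handwheel '[[0,0,0.002,0,0,0,0],[0,0,0.002,0,0,0,0],[0,0,0,0,0,0,0],[0,0,0,0,0,0,0]]'
python3 -m handwheel '[[0,0,0.0015,0,0,0,0],[0,0,0.0015,0,0,0,0],[0,0,0,0,0,0,0],[0,0,0,0,0,0,0]]'
```

```text
time: 20.58
tool_pos: [501.7, -169.8, 116.5]
tcp_rot: [179.9, 0.0, 2.0]
ft_force: [-0.4, 0.4, 0.1]
finger_gap: -0.2
grip_force: 0.0
time: 20.92
tool_pos: [501.5, -169.6, 113.2]
tcp_rot: [179.9, 0.1, 2.0]
ft_force: [0.3, 0.7, 0.2]
finger_gap: 0.2
grip_force: 0.0
```

```bash
python3 -m handwheel '[[0,0,0.001,0,0,0,0],[0,0,0.001,0,0,0,0],[0,0,0,0,0,0,0],[0,0,0,0,0,0,0]]'
python3 -m handwheel '[[0,0,0.001,0,0,0,0],[0,0,0.001,0,0,0,0],[0,0,0,0,0,0,0],[0,0,0,0,0,0,0]]'
```

```text
time: 21.25
tool_pos: [501.8, -169.7, 112.4]
tcp_rot: [179.9, 0.0, 2.0]
ft_force: [-4.8, 1.6, 10.3]
finger_gap: -0.0
grip_force: 5.0
time: 21.58
tool_pos: [501.9, -169.7, 112.2]
tcp_rot: [179.9, 0.0, 2.0]
ft_force: [-12.6, 5.8, 25.0]
finger_gap: 0.3
grip_force: 12.7
```

The lid is hard against its stop. I'll retreat upwards and check.

```bash
python3 -m handwheel '[[0,0,-0.005,0,0,0,0],[0,0,-0.015,0,0,0,0],[0,0,-0.03,0,0,0,0],[0,0,-0.035,0,0,0,0],[0,0,-0.035,0,0,0,0],[0,0,-0.035,0,0,0,0],[-0.03,0.015,-0.02,0,0,0,0],[-0.035,0.015,0,0,0,0,0]]'
python3 -m handwheel '[[-0.035,0.015,0,0,0,0,0],[-0.035,0.015,0,0,0,0,0],[-0.03,0.03,0,0,0,0,0],[-0.02,0.03,0,0,0,0,0],[0,0.03,0,0,0,0,0],[0,0.03,0,0,0,0,0],[0,0,0,0,0,0,0],[0,0,0,0,0,0,0]]'
python3 - <<'E'
from plan import *
t,d2=r.snapshot("top"); ts,d=r.snapshot("side"); cv2.imwrite("pics/end.png",np.vstack([t[60:310,170:540],ts[60:360,200:570]]))
for n,dd in(("side",d),("top",d2)):
    w=cloud(n,dd).reshape(-1,3)
    m=(w[:,0]>585)&(w[:,0]<640)&(w[:,1]>-262)&(w[:,1]<-122)&(w[:,2]>70)&(w[:,2]<150)
    l=w[m]; print(n,"lid slope",np.polyfit(l[:,1],l[:,2],1), np.median(l[:,2]))
    m=(w[:,0]>425)&(w[:,0]<570)&(w[:,1]>60)&(w[:,1]<320)&(w[:,2]>12)&(w[:,2]<110); l=w[m]
    print(" tray",cv2.minAreaRect(l[:,:2].astype(np.float32)),np.percentile(l[:,2],99))
    m=(w[:,0]>450)&(w[:,0]<530)&(w[:,1]>115)&(w[:,1]<205)&(w[:,2]<20); l=w[m]; A=np.c_[l[:,:2],np.ones(len(l))]; print(" floor",np.linalg.lstsq(A,l[:,2],rcond=None)[0],np.median(l[:,2]))
E
```

```text
time: 22.25
tool_pos: [440.2, -202.4, 290.4]
tcp_rot: [179.6, -0.4, 2.2]
ft_force: [-0.0, -1.3, 0.1]
finger_gap: -0.2
grip_force: 0.0
time: 22.92
tool_pos: [323.1, -356.1, 284.1]
tcp_rot: [180.0, 0.1, 1.9]
ft_force: [-0.5, 0.4, -0.4]
finger_gap: 0.1
grip_force: 0.0
side lid slope [-2.23027610e-05  9.27217658e+01] 92.72127616427821
 tray ((491.1787109375, 176.06817626953125), (111.34297943115234, 193.25425720214844), 2.1692073345184326) 85.75619634205334
 floor [-1.29134833e-03 -1.21957353e-04  6.19978051e+00] 5.518364242509244
top lid slope [-1.42935519e-03  9.37900026e+01] 94.04289207173096
 tray ((492.3921813964844, 175.46710205078125), (110.50420379638672, 190.59735107421875), 2.0782110691070557) 86.23419477243871
 floor [-6.09385525e-04 -4.94158876e-03  7.69916102e+00] 6.610192749308212
```

View pics/end.png

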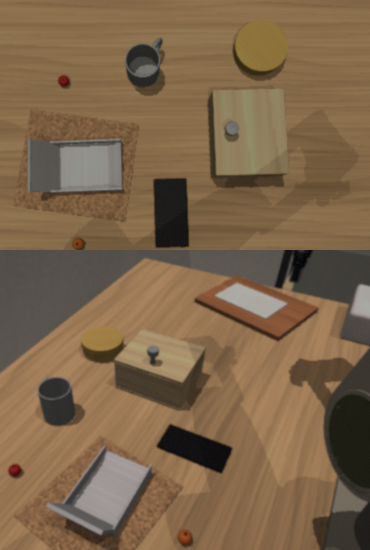

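The lid is shut and flat, with a slope near 0 at z 93. The empty tray lies flat on the mat, about 11 mm from its centre. The mug, tin and phone haven't moved. Handing in.

```bash
python3 -c "
from bench import r
print(r.hand_in())"
```

```text
the job is handed in; nothing more can be done
None
```

The job is handed in at about 23 s of the 66 s allowed: all five beads were seen in the box before I shut the lid, the empty tray lies flat about 11 mm from the mat's centre, and the mug, tin and phone look unmoved; the hand-in returned no verdict.

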